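Find the release groove and pop the terminal's cover

ROBOT

A 6-joint arm with a two-finger parallel gripper is mounted at the origin on the work surface. World frame = base frame: x ahead of the robot, y to its left, z up, the work surface at z = 0. Lengths are in mm, angles in degrees, forces in N, time in s.
With the tool pointing down it reaches from about 300 to 850 mm from the base axis. Payload 4.2 kg.
Tool frame: the origin (TCP) lies at the very end of the fingers, on their centre line; the grasp point (between the pads) lies 19 mm behind it (hold_point_z is the z of the grasp point in the tool frame, in mm); z points along the fingers, y is the direction in which the jaws open and shut (so a half turn about z gives the same grasp; the last joint's range is limited). The gripper opens to 91 mm and grips with 3 to 60 N. Pads are 32 mm wide; open, the fingers measure 118 mm over their backs; the gripper's body (76 mm by 178 mm) begins 60 mm behind the grasp point.
Start: joints at [74.485, 18.312, 89.639, -0, 72.044, -1.146], TCP at [142.704, 557.027, 213.976] pointing down, gripper open.
Joint ranges: [-177.97, 177.97], [-48.28, 115.42], [12.27, 149.76], [-77.06, 257.06], [2.81, 150.46], [-146.56, 146.56]. Speed limits (degrees/s): [147.25, 147.25, 180, 180, 180, 180].

INTERFACE

Orientations are given as [roll, pitch, yaw] about the fixed x, y, z axes, in that order (R = Rz(yaw) Ry(pitch) Rx(roll)).
In Python, from workcell import state, grab_frame, job_done, hold_point_z gives the robot as it stands. The module is installed in compiled form; this text tells all that it offers.
- The arm moves only by the shell command python3 -m creep 'ROWS' [FORCE]. ROWS is JSON, a list of rows, each a list of 7 numbers: the closure, from 0 (fully open) to 1 (shut), then the shift along the tool's x, y, z in mm, then the turn, a rotation vector about the tool's x, y, z in degrees. A call has 1 to 5 rows; each row shifts and turns the commanded pose from where the row before left it, along the tool's axes as they then stand; what a row does not reach is not made up. A row lasts 1/8 s, in which the tool goes at most 62.5 mm and 10.7 degrees, less where a joint would pass 70% of its speed; a pose out of reach is approached as far as the arm can. A call is refused whole if a number of a shift passes 62.5 or a number of a turn 10.7, either way. A call with a gripper value outside its range is refused whole. The fingers move at their own pace and stop on an object; FORCE is the grip in N (left out, the last holds). Time passes only in rows, so rows that do not move let the fingers close. It gives the time, the measured TCP pose, the force and the opening at its end, in the units of the state.
- state(): the state, without advancing time (a new reading comes with each control period).
- grab_frame(name): name is "scene" or "top" or "wrist"; returns a dict with "frame" (480x640x3 uint8, red, green, blue), "fx", "fy", "cx", "cy" (pixels), "view" (4x4, takes a point from world to camera coordinates). Camera axes: x right, y down, z forward; pixel columns grow to the right and rows downward; lengths in mm; the calibration is good to about 2 mm. A picture is of the moment at which its call begins. There is no depth.
- job_done(): hands the job in, once; it reports no verdict.
The state is a dict: "time_s": time; "qpos": joint angles; "qvel": joint speeds; "effort": joint torques, N m; "ee_pos": TCP position; "ee_rot": TCP orientation; "force": force on the tool from outside, world axes, zero at the start; "torque": the same for the moment, N m; "gripper_width": finger opening in mm.
Only numpy, scipy, OpenCV 4.12 (cv2) and the standard library are available. Lean on these libraries where they do the work, as an engineer would, in place of code of your own. Each camera call takes 0.05 s, during which the arm holds its last target.

TASK

The cover of the desktop terminal on the bench has to be popped open for repair. Somewhere along the terminal's front bar there is a groove with the release catch at its bottom: find it (a fingertip run gently along the bar drops in), press the catch all the way down so that the cover springs ajar, then take the finger away. Use only the fingertips, do not ram anything, and leave the mug, the spool and the screwdriver where they are.

Things in the scene. Friction and masses are not known exactly. Their poses are not given: they have to be found in the camera images.
- case: Desktop terminal, fixed, 230 mm deep (its x), 380 mm wide (its y). Origin: centre of its underside, on the bench; its -x side is the front, facing the robot (yaw within 0.3 rad), z up. At each side a cream cheek, 100 mm wide (y 90 to 190 mm either way), 80 mm high. Between them: the grey front bar, and behind it, from x = -67 mm, the black cover, its top 63 mm high when shut.
- bar_middle (a point): Middle of the top of the front bar, at case x = -90, y = 0, z = 70 mm; axes as the case's. Rigid level grey plastic bar, flat top 70 mm above the bench, 44 mm wide (x), running 90 mm to either side (y), up to the cheeks. One groove is cut right across it; the groove's middle lies anywhere from y = -45 to +45 mm and is not measured: find it by touch or by eye.
- bar_left (a point): Left end of the bar's top, where it meets the left cheek (case x = -90, y = +90, z = 70 mm). The bar's groove is 48 mm long along the bar, 44 mm from front to back, open at top and front, with upright side walls that stop a finger sideways; the release catch fills its bottom.
- catch (a joint): Release catch: flat grey plastic plate at the bottom of the groove, about 46 by 42 mm, its top 58 mm above the bench (12 mm below the bar's top) when up. Value in m: 0 up, grows as it is pressed straight down, 0.008 all the way down at a hard stop. It resists with about 4 to 5 N and stays where it is left.
- cover (a joint): Cover of the terminal, 160 by 176 mm, hinged at its rear edge. Value in rad: 0 shut; the catch drives it in step, up to 0.15 with the catch all the way down, when its front edge stands about 24 mm higher. 
- mug: White ceramic mug, 80 mm across, 92 mm high, handle at its +y side, standing loose on the bench in front of one cheek, about 45 to 65 mm clear of the terminal's front. Origin: centre of its underside. Not to be disturbed.
- spool: Aluminium spool, 54 mm across the flanges, 50 mm high, standing loose on the bench in front of the other cheek. Origin: centre of its underside. Not to be disturbed.
- screwdriver: Screwdriver with a red handle, lying loose on the bench in front of the bar and roughly along it. Origin: on the bench, about the middle of its length. Not to be disturbed.

How it is judged:
By the outcome, as a careful person would: the job done as asked, in the order asked, and still so for the second after the job is handed in, with the robot touching nothing.
It also fails if it takes over 42 s, if anything falls off the work surface, if the arm or the gripper's body presses on something with over 40 N, if the wrist force passes 120 N, or if a joint passes its speed limit or range.

## Working session

There is one attempt and no reset: what is moved stays moved. The work goes in short steps, Python scripts to look and compute and a shell command to move; the robot and the scene stay as the last step left them, time stands still between calls to the robot, and variables do not carry over. Pictures are saved under pics/ and viewed, and the job is handed in when it is done.

```bash
mkdir -p pics; python3 - <<'E'
from workcell import *
import cv2
print(state(), hold_point_z)
for n in ("scene","top","wrist"):
    f=grab_frame(n); cv2.imwrite(f"pics/{n}0.png",f["frame"][...,::-1]); print(n,f["fx"],f["cx"],f["cy"],f["view"].round(3).tolist())
E
```

```text
{'time_s': 0.0, 'qpos': array([ 7.44868122e+01,  1.83498998e+01,  8.97064368e+01, -2.84096489e-04,
        7.20444810e+01, -1.14438591e+00]), 'qvel': array([-0.12298329,  0.04282265,  0.05432603,  0.01705839, -0.08496066,
        0.09269227]), 'effort': array([ 1.53525662e-04, -4.12464023e+01, -2.31976175e+01,  7.28286593e-02,
        4.55609872e-02, -1.34907018e-04]), 'ee_pos': array([142.54218438, 556.52262425, 213.13753913]), 'ee_rot': array([-1.79899197e+02, -1.74347302e-03,  1.65631284e+02]), 'force': array([-0.89644678,  0.18978111, -0.10072811]), 'torque': array([0.03331049, 0.01132419, 0.01901488]), 'gripper_width': 91.10991041110344} -18.8
scene 490.19787636651927 324.43343224549693 242.6692789022455 [[-0.828, 0.561, -0.013, 487.623], [0.447, 0.646, -0.619, -236.283], [-0.339, -0.518, -0.785, 1162.968], [0.0, 0.0, 0.0, 1.0]]
top 473.7570147480354 319.412583734452 244.73327759826157 [[0.061, -0.998, -0.004, -5.26], [-0.974, -0.059, -0.22, 617.636], [0.219, 0.017, -0.976, 940.209], [0.0, 0.0, 0.0, 1.0]]
wrist 359.3638227482223 319.6216154181281 239.0045946172982 [[0.247, 0.969, -0.002, -574.404], [0.938, -0.239, 0.251, -28.92], [0.242, -0.064, -0.968, 390.763], [0.0, 0.0, 0.0, 1.0]]
```

View pics/top0.png

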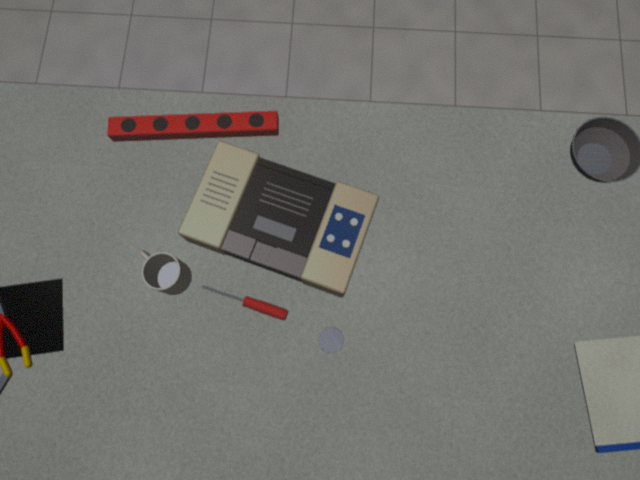

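View pics/scene0.png

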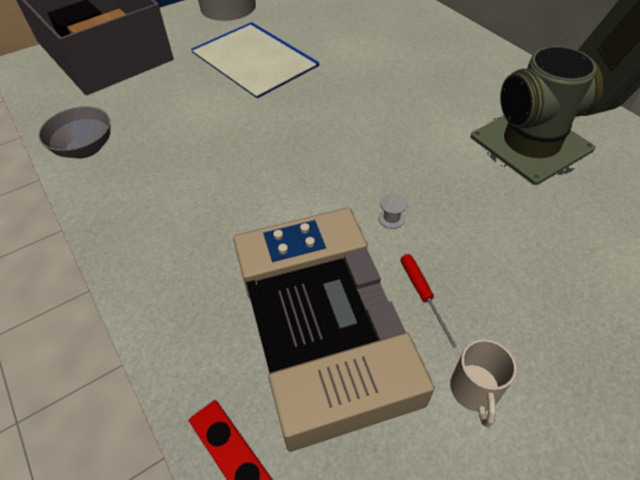

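View pics/wrist0.png

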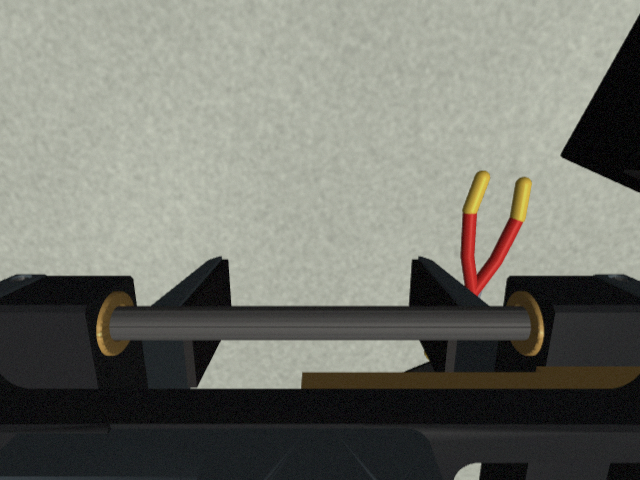

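The top view shows the terminal at about (280,215), with the mug at (162,270), the screwdriver at (250,300) and the spool at (331,339). The bar runs from about (225,240) to (305,272), with a step near (253,250). I'll zoom in on the bar.

```bash
python3 - <<'E'
import cv2
a=cv2.imread("pics/top0.png")[190:310,170:390]; b=cv2.imread("pics/scene0.png")[195:455,225:445]
cv2.imwrite("pics/topz.png",cv2.convertScaleAbs(cv2.resize(a,(792,432),interpolation=cv2.INTER_CUBIC),alpha=1.6))
cv2.imwrite("pics/scz.png",cv2.convertScaleAbs(cv2.resize(b,None,fx=2.3,fy=2.3,interpolation=cv2.INTER_CUBIC),alpha=1.6))
E
```

```text
(no output)
```

View pics/topz.png

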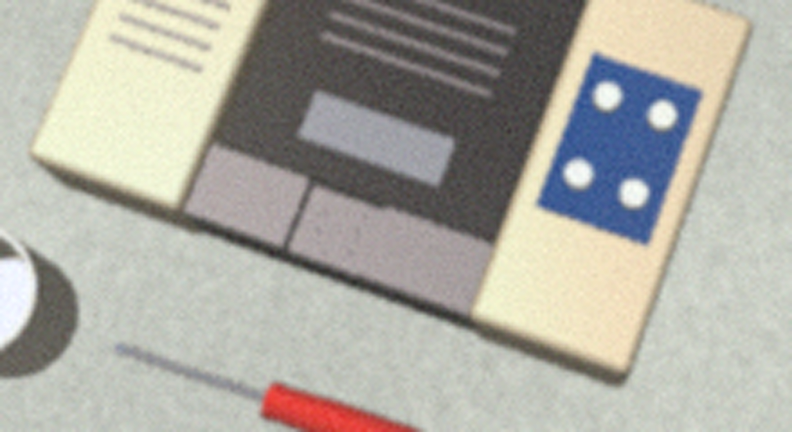

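View pics/scz.png

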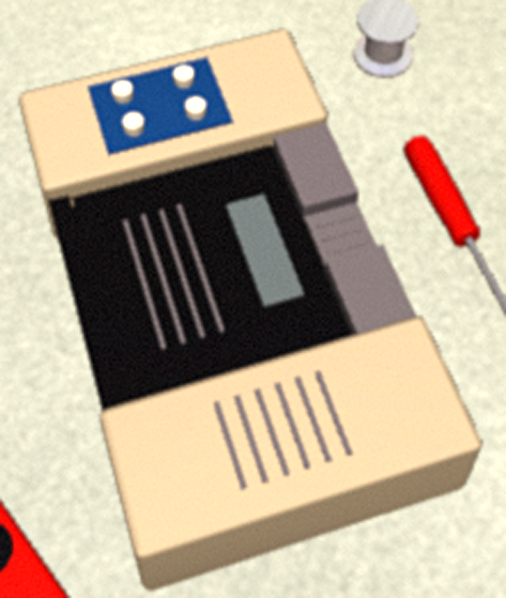

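```bash
cat > h.py <<'E'
import numpy as np
from workcell import *
def ray(f,u,v,z):
    R=f["view"][:3,:3];t=f["view"][:3,3];c=-R.T@t
    d=R.T@np.array([(u-f["cx"])/f["fx"],(v-f["cy"])/f["fy"],1]); return (c+d*(z-c[2])/d[2])[:2]
E
python3 - <<'E'
from h import *
import cv2
from scipy.spatial.transform import Rotation as Ro
T=grab_frame("top");S=grab_frame("scene")
t=lambda u,v,z:ray(T,170+u/3.6,190+v/3.6,z); s=lambda u,v,z:ray(S,225+u/2.3,195+v/2.3,z)
L=[(-115,190),(-115,90),(-115,-90),(-115,-190),(115,-190)]
def fit(case,w):
    case=np.array(case,float);w=np.array(w);A=case-case.mean(0);B=w-w.mean(0)
    th=np.arctan2((A[:,0]*B[:,1]-A[:,1]*B[:,0]).sum(),(A*B).sum());R=np.array([[np.cos(th),-np.sin(th)],[np.sin(th),np.cos(th)]])
    o=w.mean(0)-R@case.mean(0);print("yaw",np.degrees(th),"o",o,"res",(w-(case@R.T+o)).round(1).tolist());return R,o
R,o=fit(L,[t(*p,80) for p in [(33,152),(183,208),(472,314),(625,373),(750,22)]])
R2,o2=fit([(-115,190),(115,190),(-115,90),(115,90),(-115,-90),(-115,-190),(115,-190)],[s(*p,80) for p in [(478,445),(147,557),(422,320),(103,407),(327,118),(289,31),(22,97)]])
for p in [(312,183),(288,248)]: print("top +y edge",(t(*p,70)-o)@R)
for p in [(303,210),(357,197)]: print("scene -y edge",(s(*p,70)-o2)@R2)
for p in [(330,265),(378,247)]: print("scene +y edge",(s(*p,70)-o2)@R2)
for n,p,z in [("mug",(162,268),92),("spool",(331,339),50),("sd handle",(266,308),10),("sd tip",(204,287),5)]: print(n,ray(T,*p,z),(ray(T,*p,z)-o)@R)
print(R@[-90,0]+o)
E
```

```text
yaw -16.947907159546943 o [678.13768133 120.85717365] res [[-0.0, -5.5], [0.8, -1.8], [1.2, -2.5], [1.7, 3.5], [-3.7, 6.4]]
yaw -16.578342705182642 o [678.1200794 129.7248626] res [[3.7, -6.9], [-7.6, -0.8], [4.5, 1.5], [-4.9, -1.7], [3.7, -1.6], [2.9, 3.7], [-2.4, 5.8]]
top +y edge [-71.76425942  25.65505381]
top +y edge [-113.00931207   24.10015774]
scene -y edge [-66.9404736 -22.1701615]
scene -y edge [-109.2201489  -20.584075 ]
scene +y edge [-69.39084137  27.8628837 ]
scene +y edge [-107.6778066    24.54951384]
mug [543.00755313 352.43547806] [-196.76701803  182.13018211]
spool [422.16182015  -3.68985793] [-208.55315255 -193.75548287]
sd handle [481.07483158 141.47838226] [-194.51557219  -37.71860514]
sd tip [519.42645197 283.83792645] [-199.32766457  109.63786867]
[592.0463649  147.09236443]
```

Both views put the groove near case y = +2 mm, and the case yaw is about -17°. I'll move above it at the current height and close the fingers on the way.

```bash
python3 -m creep '[[1,-53,-28,0,0,0,0.5],[1,-53,-28,0,0,0,0.5],[1,-53,-28,0,0,0,0.5],[1,-53,-28,0,0,0,0.5],[1,-53,-28,0,0,0,0.4]]' 20
```

```text
time_s: 0.88
ee_pos: [362.3, 350.4, 214.0]
ee_rot: [180.0, 0.0, 163.2]
force: [0.4, -1.1, -0.8]
gripper_width: 44.1
```

```bash
python3 -m creep '[[1,-53,-25,0,0,0,0],[1,-53,-25,0,0,0,0],[1,-53,-25,0,0,0,0],[1,-53,-25,0,0,0,0],[1,0,0,0,0,0,0]]'; python3 - <<'E'
from workcell import *
import cv2
for n in ("wrist","top"):
    f=grab_frame(n); cv2.imwrite(f"pics/{n}1.png",f["frame"][...,::-1])
print(state()["ee_pos"],state()["ee_rot"],state()["force"])
E
```

```text
time_s: 1.5
ee_pos: [537.7, 192.2, 213.4]
ee_rot: [-180.0, 0.0, 162.9]
force: [0.1, 0.1, -0.3]
gripper_width: 0.7
[535.01962733 194.6078163  213.5149199 ] [-1.79992887e+02 -7.89674027e-02  1.63147802e+02] [-1.17342087  0.59212687  0.28772381]
```

View pics/wrist1.png

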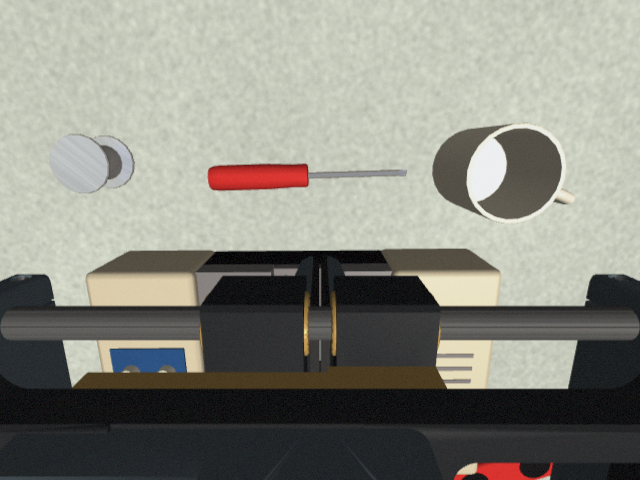

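```bash
python3 - <<'E'
import cv2
a=cv2.imread("pics/wrist1.png")[240:310,180:410]
cv2.imwrite("pics/wz.png",cv2.convertScaleAbs(cv2.resize(a,None,fx=3.4,fy=3.4,interpolation=cv2.INTER_CUBIC),alpha=2))
E
```

```text
(no output)
```

View pics/wz.png

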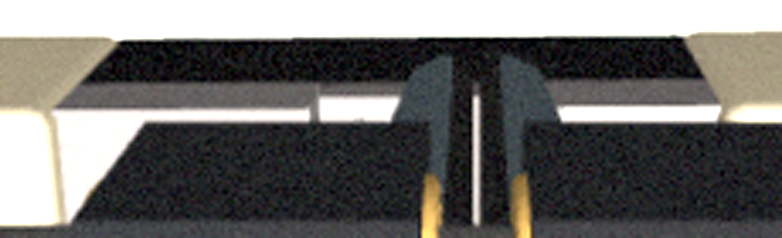

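The wrist view shows the bar's front top edge at row 271, running from column 197 to 392. The step down into the groove's -y wall is at column 272, and the fingers hide the +y wall.

```bash
python3 - <<'E'
from h import *
f=grab_frame("wrist")
z=lambda u,v:ray(f,180+u/3.4,240+v/3.4,70)
a,b,g=z(57,108),z(720,105),z(314,107)
e=(b-a)/np.linalg.norm(b-a);print(a,b,np.linalg.norm(b-a),"yaw",np.degrees(np.arctan2(-e[0],e[1])),"groove -y edge from a",(g-a)@e, "wall",g)
n=np.array([e[1],-e[0]])
c=g+24*e+21*n
print("groove centre",c, "bar mid", (a+b)/2+22*n)
# finger tip pixel centre check: TCP
s=state();print(s["ee_pos"])
# top & scene edges world
T=grab_frame("top");S=grab_frame("scene")
t=lambda u,v:ray(T,170+u/3.6,190+v/3.6,70); q=lambda u,v:ray(S,225+u/2.3,195+v/2.3,70)
print("top",(t(312,183)+t(288,248))/2-24*e,"scene", (q(303,210)+q(357,197))/2+24*e,(q(330,265)+q(378,247))/2-24*e)
E
```

```text
[542.5946456   73.69733954] [593.91985355 246.76838773] 180.52109209257566 yaw -16.518024281706502 groove -y edge from a 70.02212191182386 wall [562.5480678  140.81634354]
groove centre [589.50501198 157.85521558] bar mid [589.34931708 153.97789053]
[534.51255915 195.2715223  213.70823945]
top [590.19150463 148.57576524] scene [594.42538024 157.37752133] [593.91978928 157.09330866]
```

```bash
python3 -m creep '[[1,-33,-11,0,0,0,0],[1,-32,-11,0,0,0,0.2],[1,0,0,50,0,0,0],[1,0,0,50,0,0,0],[1,0,0,10,0,0,0]]'; python3 -m creep '[[1,0,0,10,0,0,0],[1,0,0,0,0,0,0]]';python3 - <<'E'
from workcell import *
import cv2
for n in ("wrist","scene","top"):
    f=grab_frame(n)["frame"][...,::-1]; cv2.imwrite(f"pics/{n}2.png",f)
    if n!="wrist":
        f=f[190:310,170:390] if n=="top" else f[195:360,225:445]
        cv2.imwrite(f"pics/{n}2z.png",cv2.convertScaleAbs(cv2.resize(f,None,fx=3,fy=3,interpolation=2),alpha=1.7))
print(state()["ee_pos"],state()["ee_rot"],state()["force"])
E
```

```text
time_s: 2.38
ee_pos: [588.1, 155.6, 101.0]
ee_rot: [-179.8, -0.4, 163.1]
force: [0.3, -0.5, -0.1]
gripper_width: 0.2
time_s: 2.62
ee_pos: [591.7, 155.7, 95.1]
ee_rot: [179.9, 0.1, 163.1]
force: [-0.3, 0.8, 0.4]
gripper_width: 0.7
[592.0874675  155.42814764  95.60540905] [1.79904638e+02 1.53287927e-01 1.63040892e+02] [ 0.77477802 -0.45792109 -0.40414632]
```

View pics/scene2z.png

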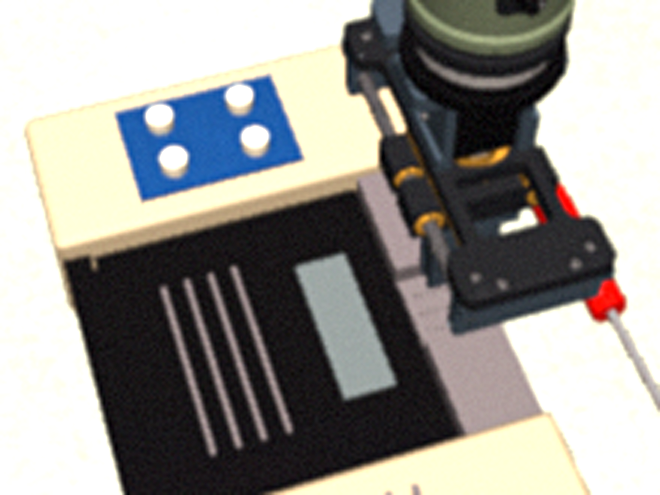

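View pics/wrist2.png

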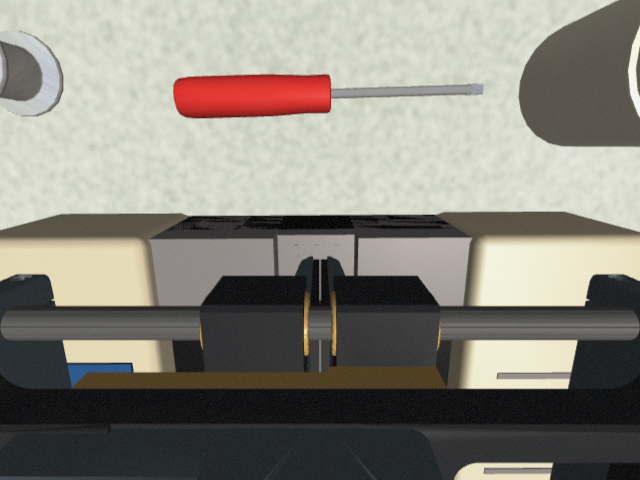

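The wrist view now shows the whole groove, with its walls at columns 275 and 357 on row 238. The fingertips (column 319) are nearly centred on it, and the screwdriver and mug are clear.

```bash
python3 - <<'E'
from h import *
f=grab_frame("wrist")
p=[ray(f,u,v,70) for u,v in [(152,239),(275,237),(357,237),(469,238)]]
e=(p[3]-p[0]);L=np.linalg.norm(e);e/=L;n=np.array([e[1],-e[0]])
s=state()["ee_pos"][:2]
print(L,[(q-p[0])@e-90 for q in p],"yaw",np.degrees(np.arctan2(-e[0],e[1])))
c=(p[1]+p[2])/2+22*n
print(c,"tcp rel to groove centre: fwd",(s-c)@n,"left",(s-c)@e)
E
```

```text
179.0295674623288 [np.float64(-90.0), np.float64(-20.506713430874086), np.float64(25.753193143675674), np.float64(89.02956746232877)] yaw -16.743959119309256
[592.96086155 153.48670987] tcp rel to groove centre: fwd -1.520010871246971 left 1.4853151356383545
```

```bash
python3 -m creep '[[1,0,-1.5,8,0,0,0],[1,0,0,8,0,0,0],[1,0,0,7,0,0,0],[1,0,0,5,0,0,0],[1,0,0,4,0,0,0]]'; python3 -m creep '[[1,0,0,2,0,0,0],[1,0,0,0,0,0,0],[1,0,0,0,0,0,0]]'
```

```text
time_s: 3.45
ee_pos: [590.7, 153.6, 61.4]
ee_rot: [-180.0, -0.0, 163.0]
force: [0.2, -0.5, 0.2]
gripper_width: 0.5
time_s: 3.82
ee_pos: [590.9, 153.7, 60.2]
ee_rot: [180.0, 0.0, 163.0]
force: [1.0, 0.1, -0.0]
gripper_width: 0.6
```

The tips are 10 mm below the bar's top with no force, so they're in the groove. Pressing slowly now.

```bash
python3 -m creep '[[1,0,0,1.5,0,0,0],[1,0,0,1.5,0,0,0],[1,0,0,1,0,0,0],[1,0,0,1,0,0,0],[1,0,0,0,0,0,0]]'; python3 -m creep '[[1,0,0,1,0,0,0],[1,0,0,1,0,0,0],[1,0,0,1,0,0,0],[1,0,0,0,0,0,0]]'
```

```text
time_s: 4.45
ee_pos: [590.9, 153.7, 55.1]
ee_rot: [180.0, 0.0, 163.0]
force: [-0.5, -0.6, 4.6]
gripper_width: 0.6
time_s: 4.95
ee_pos: [590.8, 153.7, 51.8]
ee_rot: [180.0, 0.0, 163.0]
force: [-0.0, 0.6, 3.8]
gripper_width: 0.5
```

```bash
python3 -m creep '[[1,0,0,1,0,0,0],[1,0,0,0.5,0,0,0],[1,0,0,0,0,0,0]]'; python3 -m creep '[[1,0,0,0.5,0,0,0],[1,0,0,0,0,0,0]]'
```

```text
time_s: 5.32
ee_pos: [590.8, 153.7, 50.4]
ee_rot: [180.0, 0.0, 163.0]
force: [-0.6, 0.8, 3.0]
gripper_width: 0.5
time_s: 5.58
ee_pos: [590.9, 153.7, 50.3]
ee_rot: [180.0, 0.0, 163.0]
force: [0.3, 0.2, 4.6]
gripper_width: 0.2
```

```bash
python3 -m creep '[[1,0,0,0.5,0,0,0],[1,0,0,0,0,0,0]]'; python3 -m creep '[[1,0,0,0.5,0,0,0],[1,0,0,0,0,0,0]]'
```

```text
time_s: 5.82
ee_pos: [590.9, 153.7, 50.3]
ee_rot: [180.0, 0.0, 163.0]
force: [-0.6, -0.1, 7.5]
gripper_width: 0.3
time_s: 6.08
ee_pos: [590.9, 153.7, 50.3]
ee_rot: [180.0, 0.0, 163.0]
force: [-1.5, 0.5, 10.3]
gripper_width: 0.5
```

The tips have stopped at z = 50.3 mm while the force climbs, so that's the hard stop. One small extra press, then I'll lift straight out.

```bash
python3 -m creep '[[1,0,0,0.7,0,0,0],[1,0,0,0,0,0,0],[1,0,0,0,0,0,0]]'; python3 -m creep '[[1,0,0,-3,0,0,0],[1,0,0,-6,0,0,0],[1,0,0,-12,0,0,0],[1,0,0,-20,0,0,0],[1,0,0,-30,0,0,0]]';  python3 -m creep '[[1,0,0,-40,0,0,0],[1,40,40,-40,0,0,0],[1,40,40,0,0,0,0],[1,40,40,0,0,0,0],[1,0,0,0,0,0,0]]'; python3 - <<'E'
from workcell import *
import cv2
for n in ("top","scene"):
    f=grab_frame(n)["frame"][...,::-1]; cv2.imwrite(f"pics/{n}3.png",f)
print(state()["ee_pos"],state()["force"])
E
```

```text
time_s: 6.45
ee_pos: [590.9, 153.7, 50.2]
ee_rot: [180.0, 0.1, 163.0]
force: [-3.1, 0.2, 13.3]
gripper_width: 0.4
time_s: 7.08
ee_pos: [590.0, 153.5, 119.5]
ee_rot: [-179.9, -0.1, 163.0]
force: [0.3, -0.0, 0.9]
gripper_width: 0.3
time_s: 7.7
ee_pos: [511.6, 301.5, 195.9]
ee_rot: [179.9, -0.0, 163.3]
force: [0.8, -1.2, -0.5]
gripper_width: 0.6
[513.38443171 298.67720178 195.63326663] [-0.21029448 -0.20585686  0.22934746]
```

View pics/scene3.png

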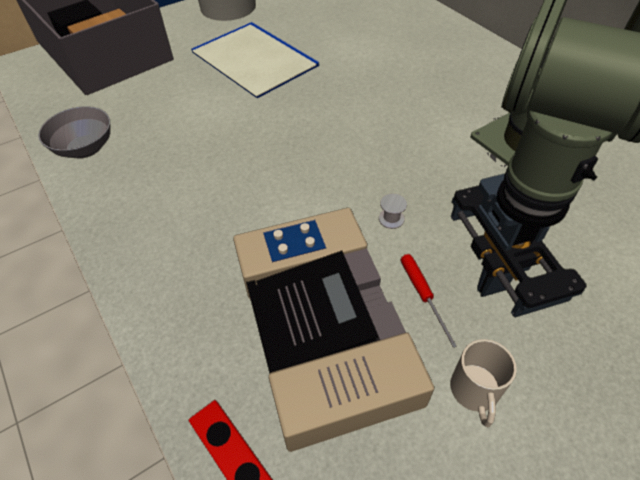

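View pics/top3.png

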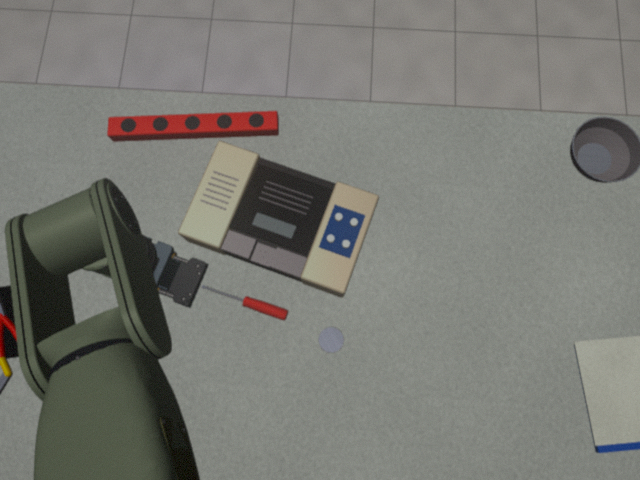

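The scene view shows the cover's front edge raised: its front corners are now near (342,254) and (377,338), covering part of the bar. The mug, spool and screwdriver look unchanged. I'll measure the lift and check the objects before handing in.

```bash
python3 - <<'E'
from h import *
import cv2
S=grab_frame("scene")
# scene-fit case pose
th=np.radians(-16.58);R=np.array([[np.cos(th),-np.sin(th)],[np.sin(th),np.cos(th)]]);o=np.array([678.1,129.7])
for zz in (63,87):
  for y in (88,-88):
    p=np.r_[R@[-67,y]+o,zz];q=S["view"][:3,:3]@p+S["view"][:3,3];print(zz,y,q[0]/q[2]*S["fx"]+S["cx"],q[1]/q[2]*S["fy"]+S["cy"])
a=cv2.imread("pics/scene0.png");b=cv2.imread("pics/scene3.png")
d=cv2.absdiff(a,b).max(2)
for n,(x0,y0,x1,y1) in dict(mug=(445,335,520,425),spool=(374,190,410,230),sd=(397,250,458,350),cover=(245,245,400,370)).items(): print(n,d[y0:y1,x0:x1].mean(),(d[y0:y1,x0:x1]>40).sum())
c=b[195:360,225:445];cv2.imwrite("pics/s3z.png",cv2.convertScaleAbs(cv2.resize(c,None,fx=3,fy=3),alpha=2))
E
```

```text
63 88 380.2607223929841 344.3189519921144
63 -88 344.16052263317187 259.1272911799771
87 88 381.4496623664896 337.2389444108589
87 -88 344.4158856170536 251.04153320378597
mug 12.030666666666667 0
spool 12.538194444444445 0
sd 13.028688524590164 0
cover 11.404077419354838 722
```

View pics/s3z.png

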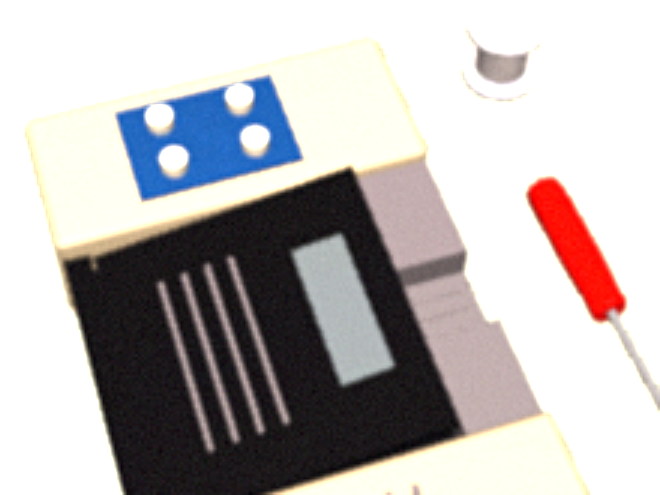

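The cover's front corners measure (342,251) and (378,339), which fits a front edge at about 87 mm (open). The objects' pixels haven't changed. Handing in.

```bash
python3 - <<'E'
from workcell import *
print(state()["time_s"],state()["qvel"].round(2),state()["force"]); print(job_done())
E
```

```text
7.85 [-1.22  0.08  0.05  0.09 -0.12  0.21] [-0.00635061 -0.4519147   0.46249205]
the job is handed in; nothing more can be done
None
```

The cover is popped open and the job was handed in at about 8 s. I found the groove by eye, with its middle at about case y = +3 mm. I lowered the closed fingertips in and pressed the catch from z = 58 mm to its hard stop at 50.3 mm, at about 4 N while it moved and 13 N at the stop. Then I lifted straight out and moved the arm clear.

**Last checks:**
- **Cover:** its front corners in the scene image are within about 3 px of where they should be with the front edge 24 mm up.
- **Loose objects:** the mug, spool and screwdriver show no pixel change in the scene view.
- **Robot:** the wrist force is about 0, and the arm is touching nothing.

**One disagreement:** the top camera placed the terminal about 8 mm further to -y than the scene and wrist cameras did. I used the wrist and scene values, and contact bore them out.

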